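# Fill the crate's front row in the colour order of the row behind

### The job

Move the four capped spawn bottles from the steel carrier into the empty front row of the white crate, in the same colour order as the row already standing there, so that each bottle stands directly in front of the one with the same cap colour. Keep the bottles upright and set them down on the crate's floor rather than dropping them, and leave the back row standing in its cells.

Things in the scene. Friction and masses are not known exactly. Their poses are not given: they have to be found in the camera images.
- bottle_red: Bottle to move: round clear glass, brown grain inside, red cap; starts in a cell of the steel carrier. 58 mm across up to 80 mm height, then a shoulder; 152 mm tall, 0.24 to 0.38 kg. The cap is fast on the neck, 33 mm across, from 112 to 152 mm height: grip it there. Origin: centre of the underside; z up. Round, so yaw does not matter.
- bottle_blue: Bottle to move: round clear glass, brown grain inside, light blue cap; starts in a cell of the steel carrier. 58 mm across up to 80 mm height, then a shoulder; 152 mm tall, 0.24 to 0.38 kg. The cap is fast on the neck, 33 mm across, from 112 to 152 mm height: grip it there. Origin: centre of the underside; z up. Round, so yaw does not matter.
- bottle_green: Bottle to move: round clear glass, brown grain inside, dark green cap; starts in a cell of the steel carrier. 58 mm across up to 80 mm height, then a shoulder; 152 mm tall, 0.24 to 0.38 kg. The cap is fast on the neck, 33 mm across, from 112 to 152 mm height: grip it there. Origin: centre of the underside; z up. Round, so yaw does not matter.
- bottle_purple: Bottle to move: round clear glass, brown grain inside, purple cap; starts in a cell of the steel carrier. 58 mm across up to 80 mm height, then a shoulder; 152 mm tall, 0.24 to 0.38 kg. The cap is fast on the neck, 33 mm across, from 112 to 152 mm height: grip it there. Origin: centre of the underside; z up. Round, so yaw does not matter.
- row_red: The red-capped bottle already standing in the back row of the white crate, loose; it stays there and marks the column for red. Same size and shape as the bottles to move. Origin: centre of the underside; z up.
- row_blue: The light blue-capped bottle already standing in the back row of the white crate, loose; it stays there and marks the column for light blue. Same size and shape as the bottles to move. Origin: centre of the underside; z up.
- row_green: The dark green-capped bottle already standing in the back row of the white crate, loose; it stays there and marks the column for dark green. Same size and shape as the bottles to move. Origin: centre of the underside; z up.
- row_purple: The purple-capped bottle already standing in the back row of the white crate, loose; it stays there and marks the column for purple. Same size and shape as the bottles to move. Origin: centre of the underside; z up.
- crate: White plastic crate, fixed, 160 (x) x 316 (y) x 70 mm high, 2 rows of 4 cells. Origin: centre of underside; z up, y along the rows, +x away from the robot. Cell centres y = -117, -39, 39, 117 mm; front row (nearer the robot, empty) x = -39, back row (full) x = +39. Cells 74 mm square inside, floor 4 mm above the origin, inner walls 32 mm high.
- carrier: Steel wire carrier, fixed, 86 (x) x 320 (y) mm, one row of 4 cells that hold the bottles to move. Origin: centre of underside; y along the row. Cell centres x = 0, y = -117, -39, 39, 117 mm; floor 4 mm above the origin, wire rails up to 62 mm, an arched wire handle at each end up to 99 mm high.
Things that resemble listed ones, but are neither listed nor needed, are in the scene too. Leave any yellow look-alike of the bottle_blue alone.

How it is judged (in metres and radians):
At the end, for the whole second after the job is handed in: Each bottle stands upright (0.1 rad), at rest on the floor of the front-row cell (within 13 mm of its centre) in the column of the back-row bottle with the same cap colour; the back-row bottles still stand upright in their cells (13 mm) (x of bottle_red in the frame of crate between -0.052 and -0.026 m and x of row_red in the frame of crate between 0.026 and 0.052 m and ((y of bottle_red in the frame of crate between -0.13 and -0.104 m and y of row_red in the frame of crate between -0.13 and -0.104 m) or (y of bottle_red in the frame of crate between -0.052 and -0.026 m and y of row_red in the frame of crate between -0.052 and -0.026 m) or (y of bottle_red in the frame of crate between 0.026 and 0.052 m and y of row_red in the frame of crate between 0.026 and 0.052 m) or (y of bottle_red in the frame of crate between 0.104 and 0.13 m and y of row_red in the frame of crate between 0.104 and 0.13 m)) and z of each of bottle_red, row_red, bottle_blue, row_blue, bottle_green, row_green, bottle_purple, row_purple in the frame of crate below 0.012 m and angle between each of bottle_red, row_red, bottle_blue, row_blue, bottle_green, row_green, bottle_purple, row_purple's own z axis and vertical below 0.1 rad and linear speed of each of bottle_red, row_red, bottle_blue, row_blue, bottle_green, row_green, bottle_purple, row_purple below 0.02 m/s and x of bottle_blue in the frame of crate between -0.052 and -0.026 m and x of row_blue in the frame of crate between 0.026 and 0.052 m and ((y of bottle_blue in the frame of crate between -0.13 and -0.104 m and y of row_blue in the frame of crate between -0.13 and -0.104 m) or (y of bottle_blue in the frame of crate between -0.052 and -0.026 m and y of row_blue in the frame of crate between -0.052 and -0.026 m) or (y of bottle_blue in the frame of crate between 0.026 and 0.052 m and y of row_blue in the frame of crate between 0.026 and 0.052 m) or (y of bottle_blue in the frame of crate between 0.104 and 0.13 m and y of row_blue in the frame of crate between 0.104 and 0.13 m)) and x of bottle_green in the frame of crate between -0.052 and -0.026 m and x of row_green in the frame of crate between 0.026 and 0.052 m and ((y of bottle_green in the frame of crate between -0.13 and -0.104 m and y of row_green in the frame of crate between -0.13 and -0.104 m) or (y of bottle_green in the frame of crate between -0.052 and -0.026 m and y of row_green in the frame of crate between -0.052 and -0.026 m) or (y of bottle_green in the frame of crate between 0.026 and 0.052 m and y of row_green in the frame of crate between 0.026 and 0.052 m) or (y of bottle_green in the frame of crate between 0.104 and 0.13 m and y of row_green in the frame of crate between 0.104 and 0.13 m)) and x of bottle_purple in the frame of crate between -0.052 and -0.026 m and x of row_purple in the frame of crate between 0.026 and 0.052 m and ((y of bottle_purple in the frame of crate between -0.13 and -0.104 m and y of row_purple in the frame of crate between -0.13 and -0.104 m) or (y of bottle_purple in the frame of crate between -0.052 and -0.026 m and y of row_purple in the frame of crate between -0.052 and -0.026 m) or (y of bottle_purple in the frame of crate between 0.026 and 0.052 m and y of row_purple in the frame of crate between 0.026 and 0.052 m) or (y of bottle_purple in the frame of crate between 0.104 and 0.13 m and y of row_purple in the frame of crate between 0.104 and 0.13 m))); the robot touches nothing.
It fails at once if a bottle to move is tipped over (more than about 35 degrees) (angle between any of bottle_red, bottle_blue, bottle_green, bottle_purple's own z axis and vertical above 0.6 rad).
It fails at once if a bottle to move is dropped (falls free of the fingers from more than about 15 mm) ((linear speed of bottle_red above 0.55 m/s and contact force between the fingers and bottle_red below 0.05 N) or (linear speed of bottle_blue above 0.55 m/s and contact force between the fingers and bottle_blue below 0.05 N) or (linear speed of bottle_green above 0.55 m/s and contact force between the fingers and bottle_green below 0.05 N) or (linear speed of bottle_purple above 0.55 m/s and contact force between the fingers and bottle_purple below 0.05 N)).
It fails at once if a bottle of the back row is taken out of its cell or tipped ((distance of row_red from where it was at the start of the episode above 0.03 m or angle between row_red's own z axis and vertical above 0.3 rad) or (distance of row_blue from where it was at the start of the episode above 0.03 m or angle between row_blue's own z axis and vertical above 0.3 rad) or (distance of row_green from where it was at the start of the episode above 0.03 m or angle between row_green's own z axis and vertical above 0.3 rad) or (distance of row_purple from where it was at the start of the episode above 0.03 m or angle between row_purple's own z axis and vertical above 0.3 rad)).
It also fails if it takes over 115 s, if anything falls off the work surface, if the arm or the gripper's body presses on something with over 40 N, if the wrist force passes 120 N, or if a joint passes its speed limit or range.

### The arm

A 6-joint arm with a two-finger parallel gripper is mounted at the origin on the work surface. World frame = base frame: x ahead of the robot, y to its left, z up, the work surface at z = 0. Lengths are in mm, angles in degrees, forces in N, time in s.
With the tool pointing down it reaches from about 250 to 725 mm from the base axis. Payload 9.7 kg.
Tool frame: the origin (TCP) lies at the very end of the fingers, on their centre line; the grasp point (between the pads) lies 19 mm behind it; z points along the fingers, y is the line along which they close (so a half turn about z gives the same grasp; the last joint's range is limited). The gripper opens to 85 mm and grips with 20 to 120 N. Pads are 22 mm wide; open, the fingers measure 114 mm over their backs; the gripper's body (76 mm by 85 mm) begins 54 mm behind the grasp point. The pads swing forward as they close: fully open they stand 13 mm farther back than shut.
Start: joints at [-74.714, 4.979, 10.078, 95.1, 0, 90], TCP at [145.003, -530.539, 231.284] pointing down, gripper open.
Joint ranges: [-179.16, 179.16], [-48.56, 103.87], [-65.8, 70.77], [-126.05, 130.52], [-82.76, 87.17], [-180, 180]. Speed limits (degrees/s): [127.2, 127.2, 147.25, 180, 180, 180].

### API

Orientations are given as a 3x3 rotation matrix whose columns are the frame's x, y, z axes.
In Python, from plant import bot gives the robot as it stands.
- The arm moves only by the shell command python3 -m inch 'ROWS'. ROWS is JSON, one flat list of numbers, 7 for each row, row after row: the shift along the world's x, y, z in m, then the turn, a rotation vector about the world's x, y, z in degrees, then the opening, from 0 (shut) to 1 (fully open). A call has exactly 5 rows; each row shifts and turns the commanded pose from where the row before left it; what a row does not reach is not made up. A row lasts 1/10 s, in which the tool goes at most 50 mm and 8.59 degrees, less where a joint would pass 70% of its speed; a pose out of reach is approached as far as the arm can. A call with a gripper value outside its range is refused whole. The fingers move at their own pace and stop on an object; the grip force is fixed at half the most. Time passes only in rows, so rows that do not move let the fingers close, or fill a call up. It gives the time, the measured TCP pose, the force, the opening and the grip force at its end, in the units of the state.
- bot.read_state(): the state, without advancing time (a new reading comes with each control period).
- bot.read_camera(name): name is "side" or "top"; returns the picture (400x640x3 uint8, blue, green, red); there is no depth.
- bot.camera_info(name): a dict with "mtx" (3x3 intrinsics, pixels), "R" (3x3) and "t" (3): a world point X has camera coordinates R X + t. Camera axes: x right, y down, z forward; pixel columns grow to the right and rows downward; lengths in mm; the calibration is good to about 2 mm. A picture is of the moment at which its call begins. camera_info takes no time and is no camera call.
- bot.job_done(): hands the job in; it is judged then, once.
The state is a dict: "clock": time; "qpos": joint angles; "dq": joint speeds; "joint_efforts": joint torques, N m; "tcp_pos": TCP position; "eef_rot": TCP orientation; "contact_force": force on the tool from outside, world axes, zero at the start; "torque": the same for the moment, N m; "width": finger opening in mm; "finger_force": force on a finger pad.
Only numpy, scipy, OpenCV 4.12 (cv2) and the standard library are available. Lean on these libraries where they do the work, as an engineer would, in place of code of your own. Each camera call takes 0.05 s, during which the arm holds its last target. There are 200 camera calls.

## Working session

There is one attempt and no reset: what is moved stays moved. The work goes in short steps, Python scripts to look and compute and a shell command to move; the robot and the scene stay as the last step left them, time stands still between calls to the robot, and variables do not carry over. Pictures are saved under pics/ and viewed, at most 14 in all, crops included, and the job is handed in when it is done.

```bash
ls; mkdir -p pics
python3 - <<'E'
from plant import bot
import cv2
for n in("side","top"):
    cv2.imwrite(f"pics/{n}0.png",bot.read_camera(n)); i=bot.camera_info(n)
    print(n,i)
s=bot.read_state();print(s)
E
```

```text
pics
side {'mtx': array([[379.91783467,   0.        , 320.01362856],
       [  0.        , 379.91783467, 197.41283543],
       [  0.        ,   0.        ,   1.        ]]), 'R': array([[-0.98090732, -0.19308281,  0.02323474],
       [-0.13256308,  0.57642252, -0.80632755],
       [ 0.14229496, -0.79401266, -0.59101272]]), 't': array([523.73930257, 117.8185934 , 738.77480201])}
top {'mtx': array([[401.61989834,   0.        , 314.99354761],
       [  0.        , 401.61989834, 201.74739556],
       [  0.        ,   0.        ,   1.        ]]), 'R': array([[ 0.00564244, -0.99985458, -0.01609319],
       [-0.99706823, -0.00439716, -0.07639116],
       [ 0.07630928,  0.01647704, -0.99694804]]), 't': array([ -2.40543951, 505.7406406 , 775.65735287])}
{'clock': 0.1, 'qpos': array([-7.47148933e+01,  5.01016760e+00,  1.00391514e+01,  9.50987171e+01,
       -1.55576472e-03,  9.00000565e+01]), 'dq': array([ 0.03083953, -0.09309015,  0.10863979, -0.03375307, -0.01277594,
       -0.01944564]), 'joint_efforts': array([-9.00413670e-04, -5.21558583e+01,  4.65656519e+01,  1.60427060e-02,
       -1.37310758e-05,  2.37042156e-05]), 'tcp_pos': array([ 144.9332071 , -530.35750975,  230.6340751 ]), 'eef_rot': array([[ 9.64626227e-01,  2.63621170e-01, -3.47041218e-04],
       [ 2.63621397e-01, -9.64625522e-01,  1.16686539e-03],
       [-2.71543962e-05, -1.21707645e-03, -9.99999259e-01]]), 'contact_force': array([ 0.76482673, -0.10431295,  0.05444378]), 'torque': array([ 0.0228098 , -0.04850225, -0.01876205]), 'finger_force': 0.0, 'width': 85.35866623983526}
```

View pics/top0.png

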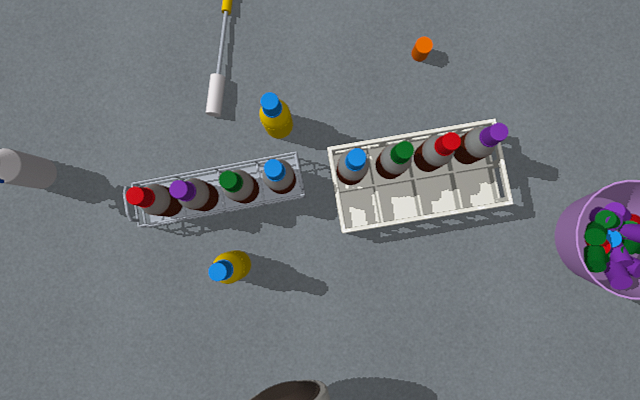

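View pics/side0.png

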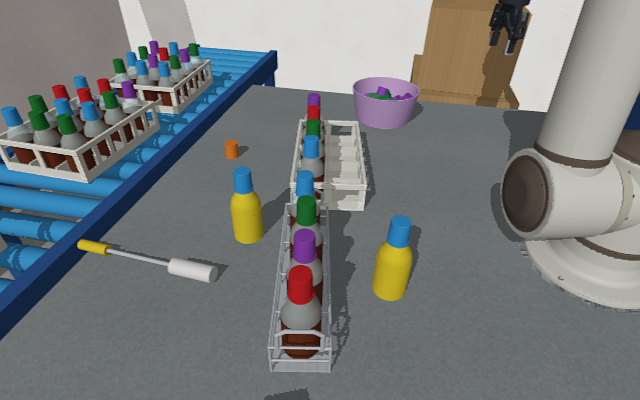

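Top view: the carrier caps are red (140,197), purple (181,188), green (231,181) and blue (274,169). The crate back row is blue (355,160), green (401,152), red (447,144) and purple (494,133).

Possible confusions:
- Yellow look-alikes with blue caps at top (270,102) and (220,271).
- Caps in the bin at top (610,240).
- Conveyor crates in the side view at (80,120) and (160,65).
- The back-row caps themselves.

I choose the four caps inside the wire carrier. Next I measure.

```bash
cat > h.py <<'E'
import cv2,numpy as np
from plant import bot
I={n:bot.camera_info(n) for n in("side","top")}
HUE={'red':[(0,6),(174,180)],'blue':[(98,112)],'green':[(55,80)],'purple':[(130,150)]}
def mask(im,c):
    h=cv2.cvtColor(im,cv2.COLOR_BGR2HSV); m=np.zeros(im.shape[:2],np.uint8)
    for a,b in HUE[c]: m|=cv2.inRange(h,(a,150,70),(b,255,255))
    return m
def blobs(im,c,amin=60):
    n,l,s,ce=cv2.connectedComponentsWithStats(mask(im,c))
    return [(*ce[i],s[i,4],*s[i,:4]) for i in range(1,n) if s[i,4]>amin]
def ray(n,p):
    i=I[n]; C=-i['R'].T@i['t']; d=i['R'].T@np.linalg.solve(i['mtx'],[p[0],p[1],1]); return C,d/np.linalg.norm(d)
def plane(n,p,z):
    C,d=ray(n,p); return C+d*(z-C[2])/d[2]
def tri(p,q):
    (a,u),(b,v)=ray('side',p),ray('top',q)
    s=np.linalg.lstsq(np.c_[u,-v],b-a,rcond=None)[0]; A,B=a+s[0]*u,b+s[1]*v
    return (A+B)/2,np.linalg.norm(A-B)
def proj(n,X):
    i=I[n]; c=i['mtx']@(i['R']@np.array(X,float)+i['t']); return c[:2]/c[2]
E
python3 - <<'E'
from h import *
np.set_printoptions(precision=1,suppress=True)
t,s=cv2.imread('pics/top0.png'),cv2.imread('pics/side0.png')
for c in HUE:
  print(c)
  for b in blobs(t,c): 
    if b[0]<540: print(' top',np.array(b),plane('top',b[:2],136))
  for b in blobs(s,c):
    if b[0]>225 and b[0]<450: print(' side',np.array(b),plane('side',b[:2],136))
# crate white
h=cv2.cvtColor(t,cv2.COLOR_BGR2HSV); w=cv2.inRange(h,(0,0,205),(180,40,255)); w[:,:320]=0; w[:,530:]=0
cv2.imwrite('pics/w.png',np.hstack([cv2.resize(t[100:250,310:530],None,fx=1.8,fy=1.8),cv2.cvtColor(cv2.resize(w[100:250,310:530],None,fx=1.8,fy=1.8),cv2.COLOR_GRAY2BGR)]))
cv2.imwrite('pics/crop.png',np.hstack([cv2.resize(t[130:240,110:310],None,fx=2,fy=2,interpolation=2),cv2.resize(s[90:200,250:450],None,fx=2,fy=2,interpolation=2)]))
E
```

```text
red
 top [447.4 143.6 454.  435.  132.   27.   24. ] [ 596.9 -226.   136. ]
 top [140.1 196.5 476.  126.  187.   29.   21. ] [504.5 295.9 136. ]
 side [313.5 112.  161.  308.  105.   12.   15. ] [ 600.8 -240.5  136. ]
 side [300.1 284.8 876.  287.  265.   28.   40. ] [504.7 298.6 136. ]
blue
 top [270.7 104.5 400.  261.   92.   21.   26. ] [664.5  75.6 136. ]
 top [355.3 159.3 371.  345.  148.   21.   23. ] [569.5 -69.9 136. ]
 top [274.1 169.8 367.  264.  159.   22.   23. ] [551.  68. 136.]
 top [220.5 270.2 400.  208.  260.   25.   21. ] [381.3 155.7 136. ]
 side [269.2  81.1  61.  265.   73.    8.   13. ] [ 771.1 -423.2  136. ]
 side [310.6 146.5 327.  303.  135.   16.   24. ] [570.3 -67.2 136. ]
 side [242.4 180.2 438.  233.  167.   20.   27. ] [663.4  84.5 136. ]
 side [304.5 183.2 414.  296.  170.   19.   27. ] [552.   68.4 136. ]
 side [399.  231.4 621.  387.  215.   24.   33. ] [381.4 164.  136. ]
green
 top [401.9 150.7 313.  391.  141.   23.   23. ] [ 584.4 -148.9  136. ]
 top [227.7 179.5 249.  219.  171.   18.   21. ] [534.2 147.  136. ]
 side [380.9  95.8  66.  369.   93.   23.    6. ] [ 445.4 -390.1  136. ]
 side [312.6 126.7 186.  306.  119.   14.   18. ] [ 586.  -159.9  136. ]
 side [305.3 210.4 500.  296.  195.   21.   31. ] [533. 145. 136.]
purple
 top [493.2 134.4 467.  480.  123.   28.   24. ] [ 612.9 -303.8  136. ]
 top [181.7 190.3 393.  169.  180.   27.   21. ] [515.3 225.1 136. ]
 side [381.7  90.8  62.  377.   87.   11.    8. ] [ 445.7 -428.9  136. ]
 side [313.7  99.1 122.  308.   93.   12.   13. ] [ 617.5 -321.8  136. ]
 side [304.2 246.1 662.  293.  229.   24.   34. ] [515.8 227.  136. ]
```

View pics/w.png

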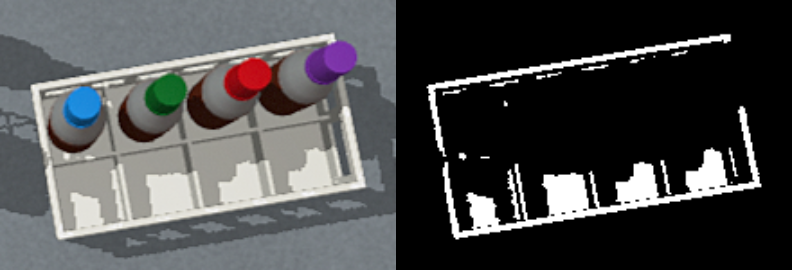

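View pics/crop.png

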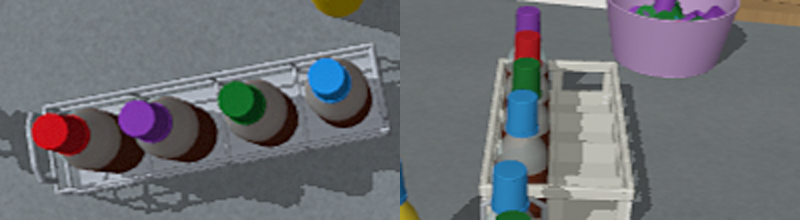

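The close crop confirms the choice: the four grey/brown bottles inside the wire carrier are the ones to move, and the yellow ones stand outside it. Next I triangulate cap centres and crate rim corners.

```bash
sed -i 's/(a,150,70)/(a,150,35)/' h.py
cat > crate.py <<'E'
from h import *
np.set_printoptions(precision=1,suppress=True)
E
python3 - <<'E'
from crate import *
t,s=cv2.imread('pics/top0.png'),cv2.imread('pics/side0.png')
car={}
for c in HUE:
  T=sorted([b for b in blobs(t,c) if b[0]<540 and 110<b[1]<220],key=lambda b:b[0])
  S=sorted([b for b in blobs(s,c) if 290<b[0]<330],key=lambda b:-b[1])
  for b,q,k in zip(T,S,('carrier','row')): print(k,c,b[2],q[2],*tri(q[:2],b[:2]),'plane136',plane('top',b[:2],136))
for q,b in [((290.5,185),(329,149)),((367,186),(345,231)),((358.5,121.5),(512,203)),((299.5,121),(494,121))]: print('corner',*tri(q,b),plane('top',b,70))
h=cv2.cvtColor(t,cv2.COLOR_BGR2HSV); w=cv2.inRange(h,(0,0,205),(180,40,255)); w[:,:320]=0; w[:,530:]=0
n,l,st,_=cv2.connectedComponentsWithStats(w); ys,xs=np.nonzero(w)
P=np.array([plane('top',p,70)[:2] for p in zip(xs,ys)],np.float32)
r=cv2.minAreaRect(P); print(r, cv2.boxPoints(r))
E
```

```text
carrier red 478 877 [504.9 296.8 133.9] 0.39586531117598467 plane136 [504.5 295.8 136. ]
row red 483 161 [ 596.1 -224.9  142.7] 2.893836147179356 plane136 [ 596.2 -227.1  136. ]
carrier blue 367 414 [551.6  68.1 135.8] 1.0870326448507217 plane136 [551.  68. 136.]
row blue 371 327 [570.4 -70.  134.4] 1.1186381114337358 plane136 [569.5 -69.9 136. ]
carrier green 371 535 [532.2 142.6 133.9] 0.7087093937428766 plane136 [531.6 142.  136. ]
row green 379 204 [ 581.4 -147.3  141.4] 1.4110844935984383 plane136 [ 581.8 -148.4  136. ]
carrier purple 430 667 [515.9 225.  134.1] 0.6335519079811012 plane136 [515.3 224.3 136. ]
row purple 473 122 [ 611.8 -300.   144.7] 2.3915743534266904 plane136 [ 612.7 -303.8  136. ]
corner [603.8 -26.4  60.5] 1.7651978181439998 [600.9 -26.3  70. ]
corner [446.3 -56.7  62.6] 3.6932026517347083 [448.1 -56.2  70. ]
corner [ 499.6 -364.6   66.3] 3.6181650057933306 [ 501.2 -362.8   70. ]
corner [ 658.9 -338.    61.2] 3.3812510856952107 [ 654.6 -334.3   70. ]
((552.9172973632812, -192.87359619140625), (162.19403076171875, 318.9735412597656), 9.95617961883545) [[ 445.5  -49.8]
 [ 500.6 -364. ]
 [ 660.4 -335.9]
 [ 605.2  -21.8]]
```

Caps come out at z≈134–136 (expected 136). The crate rim at z=70 measures 162×319 against 160×316, with centre (553,-193) and yaw 10°, and it agrees with the back row. Front cells:
- blue (494,-84)
- green (508,-161)
- red (521,-238)
- purple (535,-315)

Now I move above blue.

```bash
python3 -m inch '[0.027,0.040,0.004,0,0,8.5,0.65, 0.027,0.040,0.004,0,0,8.5,0.65, 0.027,0.040,0.004,0,0,8.5,0.65, 0.027,0.040,0.004,0,0,8.5,0.65, 0.027,0.040,0.004,0,0,8.5,0.65]'
python3 -m inch '[0.027,0.040,0.004,0,0,8.5,0.65, 0.027,0.040,0.004,0,0,8.5,0.65, 0.027,0.040,0.004,0,0,8.5,0.65, 0.027,0.040,0.004,0,0,8.5,0.65, 0.027,0.040,0.004,0,0,8.5,0.65]'
python3 -m inch '[0.027,0.040,0,0,0,0,0.65, 0.027,0.040,0,0,0,0,0.65, 0.027,0.040,0,0,0,0,0.65, 0,0,0,0,0,0,0.65, 0,0,0,0,0,0,0.65]'
python3 -c "
from plant import bot; s=bot.read_state(); print(s['qpos'].round(1),s['eef_rot'].round(3),s['contact_force'].round(1),s['width'])"
```

```text
clock: 0.6
tcp_pos: [280.5, -328.8, 251.2]
eef_rot: [[0.528, 0.849, -0.0], [0.849, -0.528, 0.0], [0.0, -0.0, -1.0]]
contact_force: [0.6, -0.5, 0.3]
width: 55.1
finger_force: 0.0
clock: 1.1
tcp_pos: [415.6, -128.6, 271.4]
eef_rot: [[-0.185, 0.983, 0.0], [0.983, 0.185, -0.0], [-0.0, 0.0, -1.0]]
contact_force: [0.8, -1.3, -0.2]
width: 55.6
finger_force: 0.0
clock: 1.6
tcp_pos: [496.0, -9.7, 270.5]
eef_rot: [[-0.181, 0.983, -0.002], [0.983, 0.181, -0.0], [0.0, -0.002, -1.0]]
contact_force: [-0.4, 0.0, 0.0]
width: 55.6
finger_force: 0.0
[-1.1 -1.3  8.1 99.4 -0.  78.5] [[-0.181  0.983 -0.002]
 [ 0.983  0.181 -0.   ]
 [ 0.    -0.002 -1.   ]] [-0.4  0.   0. ] 55.60553582452083
```

```bash
python3 -m inch '[0.019,0.026,0,0,0,0,0.65, 0.019,0.026,0,0,0,0,0.65, 0.0175,0.026,0,0,0,0,0.65, 0,0,-0.03,0,0,0,0.65, 0,0,-0.03,0,0,0,0.65]'
python3 -m inch '[0,0,-0.02,0,0,0,0.65, 0,0,0,0,0,0,0.65, 0,0,0,0,0,0,0.65, 0,0,0,0,0,0,0.65, 0,0,0,0,0,0,0.65]'
python3 - <<'E'
from h import *
a=cv2.resize(bot.read_camera('top')[90:260,180:380],None,fx=2,fy=2); b=cv2.resize(bot.read_camera('side')[90:260,230:430],None,fx=2,fy=2)
cv2.imwrite('pics/a1.png',np.hstack([a,b]))
E
```

```text
clock: 2.1
tcp_pos: [551.9, 66.7, 211.1]
eef_rot: [[-0.178, 0.984, 0.001], [0.984, 0.178, -0.0], [-0.0, 0.001, -1.0]]
contact_force: [-0.3, 0.2, -0.6]
width: 55.7
finger_force: 0.0
clock: 2.6
tcp_pos: [552.0, 67.2, 192.8]
eef_rot: [[-0.178, 0.984, 0.002], [0.984, 0.178, 0.0], [-0.0, 0.002, -1.0]]
contact_force: [-0.2, -0.0, -0.7]
width: 55.7
finger_force: 0.0
```

View pics/a1.png

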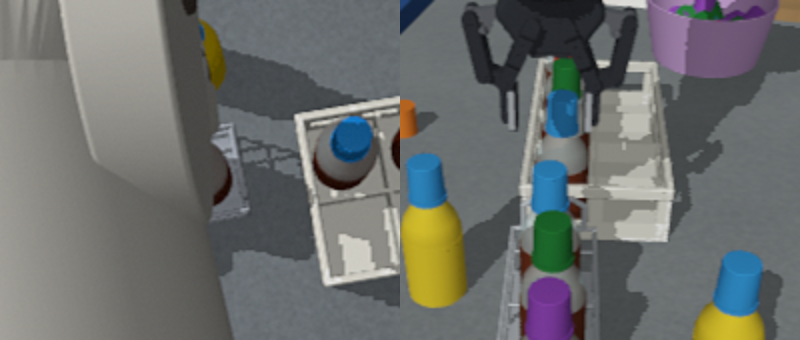

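The side crop shows the fingers at (510,110) and (592,110), centred on the blue cap at (550,175). I descend and grip.

```bash
python3 -m inch '[0,0.001,-0.025,0,0,0,0.65, 0,0,-0.025,0,0,0,0.65, 0,0,-0.02,0,0,0,0.65, 0,0,0,0,0,0,0.65, 0,0,0,0,0,0,0.65]'
python3 -m inch '[0,0,0,0,0,0,0.2, 0,0,0,0,0,0,0.2, 0,0,0,0,0,0,0.2, 0,0,0,0,0,0,0.2, 0,0,0,0,0,0,0.2]'
python3 -m inch '[0,0,0.01,0,0,0,0.2, 0,0,0.015,0,0,0,0.2, 0,0,0.02,0,0,0,0.2, 0,0,0.02,0,0,0,0.2, 0,0,0.02,0,0,0,0.2]'
```

```text
clock: 3.2
tcp_pos: [551.6, 68.5, 122.0]
eef_rot: [[-0.179, 0.984, 0.0], [0.984, 0.179, 0.0], [-0.0, 0.0, -1.0]]
contact_force: [0.1, 0.2, 0.1]
width: 55.9
finger_force: 0.0
clock: 3.7
tcp_pos: [552.3, 68.6, 123.1]
eef_rot: [[-0.179, 0.984, 0.003], [0.984, 0.179, 0.0], [-0.0, 0.003, -1.0]]
contact_force: [0.5, -0.1, 5.9]
width: 31.2
finger_force: 60.0
clock: 4.2
tcp_pos: [551.4, 68.5, 208.2]
eef_rot: [[-0.179, 0.984, 0.0], [0.984, 0.179, 0.0], [-0.0, 0.0, -1.0]]
contact_force: [0.1, 0.6, -3.6]
width: 31.5
finger_force: 60.0
```

Held: width 31.4, about 3.6 N of weight. I carry it to the blue cell (494,-84).

```bash
python3 -m inch '[0,0,0.02,0,0,0,0.2, -0.005,-0.013,0.02,0,0,0,0.2, -0.01,-0.03,0.01,0,0,0,0.2, -0.013,-0.035,0,0,0,0,0.2, -0.013,-0.035,0,0,0,0,0.2]'
python3 -m inch '[-0.011,-0.03,0,0,0,0,0.2, -0.005,-0.01,0,0,0,0,0.2, 0,0,0,0,0,0,0.2, 0,0,0,0,0,0,0.2, 0,0,0,0,0,0,0.2]'
python3 -m inch '[0,0,-0.02,0,0,0,0.2, 0,0,-0.025,0,0,0,0.2, 0,0,-0.025,0,0,0,0.2, 0,0,-0.01,0,0,0,0.2, 0,0,0,0,0,0,0.2]'
python3 - <<'E'
from h import *
b=cv2.resize(bot.read_camera('side')[60:260,230:430],None,fx=3,fy=3); cv2.imwrite('pics/a2.png',b)
E
```

```text
clock: 4.7
tcp_pos: [510.1, -45.4, 257.8]
eef_rot: [[-0.179, 0.984, 0.001], [0.984, 0.179, -0.0], [-0.0, 0.001, -1.0]]
contact_force: [1.8, 0.1, -3.4]
width: 31.7
finger_force: 60.3
clock: 5.2
tcp_pos: [494.9, -83.7, 256.5]
eef_rot: [[-0.18, 0.984, 0.0], [0.984, 0.18, 0.0], [0.0, 0.0, -1.0]]
contact_force: [0.8, -0.6, -4.3]
width: 31.5
finger_force: 60.4
clock: 5.7
tcp_pos: [494.0, -83.8, 175.1]
eef_rot: [[-0.18, 0.984, -0.002], [0.984, 0.18, 0.0], [0.001, -0.002, -1.0]]
contact_force: [0.2, 0.4, -3.3]
width: 31.9
finger_force: 60.5
```

View pics/a2.png

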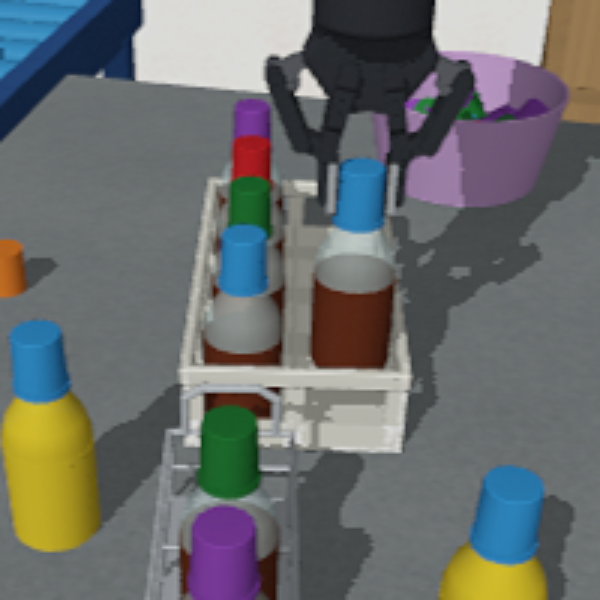

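The picture shows the blue bottle upright over the front cell, at crop (352,310), clear of its neighbours. I lower it.

```bash
python3 -m inch '[0,0,-0.02,0,0,0,0.2, 0,0,-0.018,0,0,0,0.2, 0,0,-0.008,0,0,0,0.2, 0,0,0,0,0,0,0.2, 0,0,0,0,0,0,0.2]'
python3 -m inch '[0,0,-0.003,0,0,0,0.2, 0,0,-0.002,0,0,0,0.2, 0,0,-0.001,0,0,0,0.2, 0,0,0,0,0,0,0.2, 0,0,0,0,0,0,0.2]'
```

```text
clock: 6.25
tcp_pos: [495.0, -84.6, 131.6]
eef_rot: [[-0.179, 0.984, 0.001], [0.984, 0.179, -0.0], [-0.0, 0.001, -1.0]]
contact_force: [0.0, -0.0, -3.3]
width: 31.6
finger_force: 60.5
clock: 6.75
tcp_pos: [494.5, -84.5, 124.3]
eef_rot: [[-0.179, 0.984, 0.0], [0.984, 0.179, 0.0], [0.0, 0.0, -1.0]]
contact_force: [-0.8, -0.1, -3.3]
width: 31.5
finger_force: 60.5
```

```bash
python3 -m inch '[0,0,-0.001,0,0,0,0.2, 0,0,-0.001,0,0,0,0.2, 0,0,0,0,0,0,0.2, 0,0,0,0,0,0,0.2, 0,0,0,0,0,0,0.2]'
```

```text
clock: 7.25
tcp_pos: [494.7, -84.6, 123.1]
eef_rot: [[-0.179, 0.984, 0.001], [0.984, 0.179, -0.0], [-0.0, 0.001, -1.0]]
contact_force: [-3.5, 0.0, 5.2]
width: 32.0
finger_force: 61.5
```

It has touched down (+5 N). I release it, raise the gripper and go to green (532,142).

```bash
python3 -m inch '[0,0,0,0,0,0,0.65, 0,0,0,0,0,0,0.65, 0,0,0,0,0,0,0.65, 0,0,0,0,0,0,0.65, 0,0,0.01,0,0,0,0.65]'
python3 -m inch '[0,0,0.03,0,0,0,0.65, 0,0,0.03,0,0,0,0.65, 0,0,0.02,0,0,0,0.65, 0.006,0.038,0,0,0,0,0.65, 0.006,0.038,0,0,0,0,0.65]'
python3 -m inch '[0.006,0.038,0,0,0,0,0.65, 0.006,0.038,0,0,0,0,0.65, 0.006,0.038,0,0,0,0,0.65, 0.007,0.037,0,0,0,0,0.65, 0,0,0,0,0,0,0.65]'
python3 -m inch '[0,0,0,0,0,0,0.65, 0,0,0,0,0,0,0.65, 0,0,-0.02,0,0,0,0.65, 0,0,0,0,0,0,0.65, 0,0,0,0,0,0,0.65]'
python3 - <<'E'
from h import *
b=cv2.resize(bot.read_camera('side')[60:260,230:430],None,fx=2.5,fy=2.5); cv2.imwrite('pics/a3.png',b)
E
```

```text
clock: 7.75
tcp_pos: [493.9, -84.4, 131.4]
eef_rot: [[-0.179, 0.984, -0.002], [0.984, 0.179, 0.0], [0.001, -0.002, -1.0]]
contact_force: [-0.6, 0.2, -0.1]
width: 55.5
finger_force: 0.0
clock: 8.25
tcp_pos: [507.0, -8.3, 214.0]
eef_rot: [[-0.176, 0.984, 0.002], [0.984, 0.176, 0.0], [-0.0, 0.002, -1.0]]
contact_force: [-0.8, 0.4, -0.4]
width: 55.7
finger_force: 0.0
clock: 8.75
tcp_pos: [531.8, 146.1, 212.4]
eef_rot: [[-0.182, 0.983, -0.0], [0.983, 0.182, 0.001], [0.001, 0.0, -1.0]]
contact_force: [-0.1, -0.8, 0.4]
width: 55.4
finger_force: 0.0
clock: 9.25
tcp_pos: [531.3, 141.5, 192.6]
eef_rot: [[-0.177, 0.984, -0.0], [0.984, 0.177, -0.0], [-0.0, -0.0, -1.0]]
contact_force: [0.7, -1.2, -0.2]
width: 55.2
finger_force: 0.0
```

View pics/a3.png

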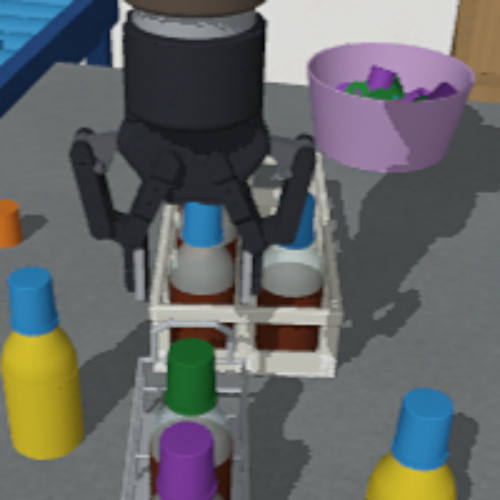

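Blue stands upright in its cell, and the gripper is centred over the green cap. I grip and carry green, lifting higher to clear blue.

```bash
python3 -m inch '[0.0005,0.0005,-0.025,0,0,0,0.65, 0,0,-0.025,0,0,0,0.65, 0,0,-0.02,0,0,0,0.65, 0,0,0,0,0,0,0.65, 0,0,0,0,0,0,0.65]'
python3 -m inch '[0,0,0,0,0,0,0.2, 0,0,0,0,0,0,0.2, 0,0,0,0,0,0,0.2, 0,0,0,0,0,0,0.2, 0,0,0,0,0,0,0.2]'
python3 -m inch '[0,0,0.01,0,0,0,0.2, 0,0,0.02,0,0,0,0.2, 0,0,0.03,0,0,0,0.2, 0,0,0.04,0,0,0,0.2, 0,0,0.04,0,0,0,0.2]'
python3 -m inch '[0,0,0.03,0,0,0,0.2, 0,0,0.01,0,0,0,0.2, -0.001,-0.013,0,0,0,0,0.2, -0.002,-0.03,0,0,0,0,0.2, -0.003,-0.04,0,0,0,0,0.2]'
```

```text
clock: 9.8
tcp_pos: [532.2, 142.8, 123.4]
eef_rot: [[-0.178, 0.984, 0.001], [0.984, 0.178, 0.0], [0.0, 0.001, -1.0]]
contact_force: [-0.1, -0.7, -0.2]
width: 55.4
finger_force: 0.0
clock: 10.3
tcp_pos: [532.8, 143.1, 124.2]
eef_rot: [[-0.179, 0.984, 0.003], [0.984, 0.179, 0.001], [0.0, 0.003, -1.0]]
contact_force: [-0.8, -0.4, 6.6]
width: 31.2
finger_force: 60.0
clock: 10.8
tcp_pos: [531.5, 142.8, 264.1]
eef_rot: [[-0.179, 0.984, -0.001], [0.984, 0.179, -0.0], [-0.0, -0.001, -1.0]]
contact_force: [1.7, 0.7, -2.4]
width: 31.5
finger_force: 60.2
clock: 11.3
tcp_pos: [525.5, 59.4, 300.0]
eef_rot: [[-0.181, 0.984, -0.003], [0.984, 0.181, -0.0], [0.0, -0.003, -1.0]]
contact_force: [1.3, -0.6, -2.4]
width: 31.3
finger_force: 60.3
```

```bash
python3 -m inch '[-0.003,-0.04,0,0,0,0,0.2, -0.004,-0.045,0,0,0,0,0.2, -0.004,-0.045,0,0,0,0,0.2, -0.004,-0.045,0,0,0,0,0.2, -0.002,-0.03,0,0,0,0,0.2]'
python3 -m inch '[-0.001,-0.012,0,0,0,0,0.2, 0,-0.003,0,0,0,0,0.2, 0,0,0,0,0,0,0.2, 0,0,0,0,0,0,0.2, 0,0,0,0,0,0,0.2]'
python3 -m inch '[0,0,-0.015,0,0,0,0.2, 0,0,-0.03,0,0,0,0.2, 0,0,-0.035,0,0,0,0.2, 0,0,-0.035,0,0,0,0.2, 0,0,-0.015,0,0,0,0.2]'
```

```text
clock: 11.8
tcp_pos: [507.5, -148.1, 300.2]
eef_rot: [[-0.177, 0.984, -0.003], [0.984, 0.177, 0.0], [0.001, -0.003, -1.0]]
contact_force: [1.2, -0.0, -2.9]
width: 31.4
finger_force: 60.3
clock: 12.3
tcp_pos: [508.2, -158.9, 302.2]
eef_rot: [[-0.18, 0.984, -0.0], [0.984, 0.18, 0.0], [0.0, 0.0, -1.0]]
contact_force: [0.2, -0.7, -1.5]
width: 31.6
finger_force: 60.3
clock: 12.8
tcp_pos: [507.0, -158.7, 168.8]
eef_rot: [[-0.18, 0.984, -0.004], [0.984, 0.18, 0.001], [0.002, -0.003, -1.0]]
contact_force: [0.1, 0.5, -3.0]
width: 31.6
finger_force: 60.4
```

```bash
python3 -m inch '[0,-0.002,-0.02,0,0,0,0.2, 0,0,-0.014,0,0,0,0.2, 0,0,-0.006,0,0,0,0.2, 0,0,0,0,0,0,0.2, 0,0,0,0,0,0,0.2]'
python3 -m inch '[0,0,-0.002,0,0,0,0.2, 0,0,-0.002,0,0,0,0.2, 0,0,0,0,0,0,0.2, 0,0,0,0,0,0,0.2, 0,0,0,0,0,0,0.2]'
```

```text
clock: 13.3
tcp_pos: [508.4, -161.9, 133.2]
eef_rot: [[-0.179, 0.984, 0.001], [0.984, 0.179, -0.0], [-0.0, 0.001, -1.0]]
contact_force: [0.5, 1.0, -2.8]
width: 31.5
finger_force: 60.4
clock: 13.8
tcp_pos: [508.1, -162.1, 128.4]
eef_rot: [[-0.179, 0.984, 0.0], [0.984, 0.179, -0.0], [-0.0, 0.0, -1.0]]
contact_force: [0.1, 0.2, -2.9]
width: 31.5
finger_force: 60.4
```

```bash
python3 -m inch '[0,0,-0.002,0,0,0,0.2, 0,0,-0.001,0,0,0,0.2, 0,0,-0.001,0,0,0,0.2, 0,0,0,0,0,0,0.2, 0,0,0,0,0,0,0.2]'
python3 -m inch '[0,0,-0.001,0,0,0,0.2, 0,0,0,0,0,0,0.2, 0,0,0,0,0,0,0.2, 0,0,0,0,0,0,0.2, 0,0,0,0,0,0,0.2]'
```

```text
clock: 14.3
tcp_pos: [508.0, -162.1, 124.4]
eef_rot: [[-0.179, 0.984, 0.0], [0.984, 0.179, -0.0], [-0.0, 0.0, -1.0]]
contact_force: [-0.2, 0.0, -2.5]
width: 31.7
finger_force: 60.8
clock: 14.8
tcp_pos: [508.1, -162.2, 124.3]
eef_rot: [[-0.178, 0.984, 0.001], [0.984, 0.178, -0.001], [-0.001, 0.001, -1.0]]
contact_force: [-3.4, -1.0, 6.1]
width: 31.1
finger_force: 61.4
```

Green has touched down. I release it and go to purple (515.6,224.6).

```bash
python3 -m inch '[0,0,0,0,0,0,0.65, 0,0,0,0,0,0,0.65, 0,0,0,0,0,0,0.65, 0,0,0,0,0,0,0.65, 0,0,0.01,0,0,0,0.65]'
python3 -m inch '[0,0,0.03,0,0,0,0.65, 0,0,0.03,0,0,0,0.65, 0,0,0.02,0,0,0,0.65, 0.001,0.039,0,0,0,0,0.65, 0.001,0.039,0,0,0,0,0.65]'
python3 -m inch '[0.001,0.044,0,0,0,0,0.65, 0.001,0.044,0,0,0,0,0.65, 0.001,0.044,0,0,0,0,0.65, 0.001,0.044,0,0,0,0,0.65, 0.001,0.044,0,0,0,0,0.65]'
python3 -m inch '[0.0005,0.044,0,0,0,0,0.65, 0,0.03,0,0,0,0,0.65, 0,0.014,0,0,0,0,0.65, 0,0,0,0,0,0,0.65, 0,0,-0.02,0,0,0,0.65]'
python3 - <<'E'
from h import *
b=cv2.resize(bot.read_camera('side')[60:300,220:420],None,fx=2.5,fy=2.5); cv2.imwrite('pics/a4.png',b)
s=bot.read_state(); print(s['tcp_pos'],s['qpos'])
E
```

```text
clock: 15.3
tcp_pos: [507.4, -161.8, 132.3]
eef_rot: [[-0.179, 0.984, -0.002], [0.984, 0.179, 0.001], [0.001, -0.002, -1.0]]
contact_force: [-0.4, -0.6, -0.9]
width: 55.5
finger_force: 0.0
clock: 15.8
tcp_pos: [510.4, -83.9, 214.8]
eef_rot: [[-0.176, 0.984, 0.002], [0.984, 0.176, -0.0], [-0.001, 0.002, -1.0]]
contact_force: [0.4, -0.6, 0.6]
width: 55.6
finger_force: 0.0
clock: 16.3
tcp_pos: [514.8, 137.8, 214.3]
eef_rot: [[-0.179, 0.984, 0.001], [0.984, 0.179, 0.0], [0.0, 0.001, -1.0]]
contact_force: [0.8, 0.2, 0.5]
width: 55.4
finger_force: 0.0
clock: 16.8
tcp_pos: [516.5, 223.8, 195.8]
eef_rot: [[-0.179, 0.984, 0.004], [0.984, 0.179, 0.001], [0.001, 0.004, -1.0]]
contact_force: [0.2, 0.4, -0.2]
width: 56.0
finger_force: 0.0
[515.37018429 222.95527914 190.96067716] [ 2.34040662e+01  6.00393095e+00  6.70712778e+00  9.08005406e+01
 -2.00624097e-02  1.03140320e+02]
```

View pics/a4.png

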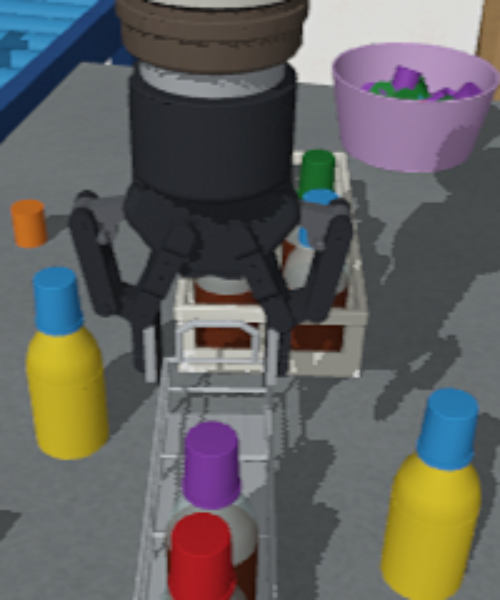

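Green and blue stand in the crate. The gripper at crop (212,360) is centred over the purple cap at (212,465). I grip and carry.

```bash
python3 -m inch '[0,0.0015,-0.025,0,0,0,0.65, 0,0,-0.025,0,0,0,0.65, 0,0,-0.019,0,0,0,0.65, 0,0,0,0,0,0,0.65, 0,0,0,0,0,0,0.65]'
python3 -m inch '[0,0,0,0,0,0,0.2, 0,0,0,0,0,0,0.2, 0,0,0,0,0,0,0.2, 0,0,0,0,0,0,0.2, 0,0,0,0,0,0,0.2]'
python3 -m inch '[0,0,0.01,0,0,0,0.2, 0,0,0.02,0,0,0,0.2, 0,0,0.03,0,0,0,0.2, 0,0,0.04,0,0,0,0.2, 0,0,0.04,0,0,0,0.2]'
python3 -m inch '[0,0,0.03,0,0,0,0.2, 0,0,0.01,0,0,0,0.2, 0,-0.013,0,0,0,0,0.2, 0.001,-0.03,0,0,0,0,0.2, 0.0015,-0.04,0,0,0,0,0.2]'
```

```text
clock: 17.35
tcp_pos: [515.7, 224.5, 125.2]
eef_rot: [[-0.177, 0.984, 0.0], [0.984, 0.177, -0.0], [-0.0, 0.0, -1.0]]
contact_force: [0.6, -0.5, 0.2]
width: 55.6
finger_force: 0.0
clock: 17.85
tcp_pos: [516.3, 225.6, 126.2]
eef_rot: [[-0.178, 0.984, 0.003], [0.984, 0.178, 0.001], [0.0, 0.003, -1.0]]
contact_force: [0.2, -0.8, 5.6]
width: 32.2
finger_force: 59.5
clock: 18.35
tcp_pos: [515.0, 225.3, 266.0]
eef_rot: [[-0.179, 0.984, -0.001], [0.984, 0.179, -0.0], [-0.0, -0.001, -1.0]]
contact_force: [0.1, 0.0, -1.5]
width: 31.4
finger_force: 60.2
clock: 18.85
tcp_pos: [517.5, 141.9, 301.9]
eef_rot: [[-0.181, 0.984, -0.003], [0.984, 0.181, -0.001], [-0.0, -0.003, -1.0]]
contact_force: [0.1, -0.7, -2.2]
width: 31.1
finger_force: 60.2
```

```bash
python3 -m inch '[0.0015,-0.044,0,0,0,0,0.2, 0.0015,-0.044,0,0,0,0,0.2, 0.0015,-0.044,0,0,0,0,0.2, 0.0015,-0.044,0,0,0,0,0.2, 0.0015,-0.044,0,0,0,0,0.2]'
python3 -m inch '[0.0015,-0.044,0,0,0,0,0.2, 0.002,-0.044,0,0,0,0,0.2, 0.002,-0.044,0,0,0,0,0.2, 0.002,-0.042,0,0,0,0,0.2, 0.002,-0.035,0,0,0,0,0.2]'
python3 -m inch '[0,-0.02,0,0,0,0,0.2, 0,-0.008,0,0,0,0,0.2, 0,0,0,0,0,0,0.2, 0,0,0,0,0,0,0.2, 0,0,0,0,0,0,0.2]'
```

```text
clock: 19.35
tcp_pos: [524.4, -79.8, 302.3]
eef_rot: [[-0.178, 0.984, -0.003], [0.984, 0.178, 0.0], [0.001, -0.003, -1.0]]
contact_force: [1.2, 0.6, -2.0]
width: 31.6
finger_force: 60.3
clock: 19.85
tcp_pos: [533.8, -289.2, 302.0]
eef_rot: [[-0.177, 0.984, -0.003], [0.984, 0.177, 0.001], [0.002, -0.003, -1.0]]
contact_force: [-0.1, 0.7, -2.2]
width: 31.8
finger_force: 60.3
clock: 20.35
tcp_pos: [535.1, -313.4, 304.5]
eef_rot: [[-0.18, 0.984, 0.0], [0.984, 0.18, 0.0], [0.0, 0.0, -1.0]]
contact_force: [-0.1, 0.4, -2.3]
width: 31.5
finger_force: 60.3
```

```bash
python3 -m inch '[0,-0.001,-0.015,0,0,0,0.2, 0,0,-0.03,0,0,0,0.2, 0,0,-0.035,0,0,0,0.2, 0,0,-0.035,0,0,0,0.2, 0,0,-0.02,0,0,0,0.2]'
python3 -m inch '[0,0,-0.02,0,0,0,0.2, 0,0,-0.012,0,0,0,0.2, 0,0,-0.003,0,0,0,0.2, 0,0,0,0,0,0,0.2, 0,0,0,0,0,0,0.2]'
python3 -m inch '[0,0,-0.002,0,0,0,0.2, 0,0,0,0,0,0,0.2, 0,0,0,0,0,0,0.2, 0,0,0,0,0,0,0.2, 0,0,0,0,0,0,0.2]'
```

```text
clock: 20.85
tcp_pos: [534.3, -313.8, 166.5]
eef_rot: [[-0.18, 0.984, -0.002], [0.984, 0.18, 0.001], [0.002, -0.002, -1.0]]
contact_force: [-0.4, 0.3, -2.7]
width: 31.5
finger_force: 60.3
clock: 21.35
tcp_pos: [535.5, -315.6, 135.6]
eef_rot: [[-0.179, 0.984, 0.002], [0.984, 0.179, -0.001], [-0.001, 0.001, -1.0]]
contact_force: [1.3, 0.4, -3.0]
width: 31.1
finger_force: 60.3
clock: 21.85
tcp_pos: [535.0, -315.6, 132.3]
eef_rot: [[-0.178, 0.984, 0.0], [0.984, 0.178, -0.0], [-0.0, 0.0, -1.0]]
contact_force: [0.5, -0.8, -2.7]
width: 31.4
finger_force: 60.3
```

```bash
python3 -m inch '[0,0,-0.002,0,0,0,0.2, 0,0,-0.002,0,0,0,0.2, 0,0,-0.001,0,0,0,0.2, 0,0,0,0,0,0,0.2, 0,0,0,0,0,0,0.2]'
python3 -m inch '[0,0,-0.001,0,0,0,0.2, 0,0,-0.001,0,0,0,0.2, 0,0,0,0,0,0,0.2, 0,0,0,0,0,0,0.2, 0,0,0,0,0,0,0.2]'
```

```text
clock: 22.35
tcp_pos: [535.0, -315.5, 127.2]
eef_rot: [[-0.179, 0.984, -0.0], [0.984, 0.179, 0.0], [0.0, -0.0, -1.0]]
contact_force: [-0.8, -0.0, -2.3]
width: 31.8
finger_force: 60.3
clock: 22.85
tcp_pos: [535.2, -315.7, 126.1]
eef_rot: [[-0.178, 0.984, 0.001], [0.984, 0.179, -0.001], [-0.001, 0.001, -1.0]]
contact_force: [-1.8, 0.7, 5.9]
width: 31.4
finger_force: 61.1
```

Purple has touched down. I release it and go to red (504.7,296.4).

```bash
python3 -m inch '[0,0,0,0,0,0,0.65, 0,0,0,0,0,0,0.65, 0,0,0,0,0,0,0.65, 0,0,0,0,0,0,0.65, 0,0,0.01,0,0,0,0.65]'
python3 -m inch '[0,0,0.03,0,0,0,0.65, 0,0,0.03,0,0,0,0.65, 0,0,0.02,0,0,0,0.65, -0.002,0.044,0,0,0,0,0.65, -0.002,0.044,0,0,0,0,0.65]'
python3 -m inch '[-0.002,0.044,0,0,0,0,0.65, -0.002,0.044,0,0,0,0,0.65, -0.002,0.044,0,0,0,0,0.65, -0.002,0.044,0,0,0,0,0.65, -0.002,0.044,0,0,0,0,0.65]'
python3 -m inch '[-0.002,0.044,0,0,0,0,0.65, -0.002,0.044,0,0,0,0,0.65, -0.002,0.044,0,0,0,0,0.65, -0.003,0.044,0,0,0,0,0.65, -0.003,0.044,0,0,0,0,0.65]'
python3 -m inch '[-0.003,0.044,0,0,0,0,0.65, -0.001,0.03,0,0,0,0,0.65, 0,0.01,0,0,0,0,0.65, 0,0,-0.01,0,0,0,0.65, 0,0,-0.01,0,0,0,0.65]'
python3 - <<'E'
from h import *
b=cv2.resize(bot.read_camera('side')[80:320,220:420],None,fx=2.5,fy=2.5); cv2.imwrite('pics/a5.png',b)
s=bot.read_state(); print(s['tcp_pos'],s['qpos'])
E
```

```text
clock: 23.35
tcp_pos: [534.4, -315.2, 134.1]
eef_rot: [[-0.179, 0.984, -0.002], [0.984, 0.179, 0.001], [0.002, -0.002, -1.0]]
contact_force: [-0.2, 1.2, -0.5]
width: 55.8
finger_force: 0.0
clock: 23.85
tcp_pos: [531.1, -227.5, 216.5]
eef_rot: [[-0.176, 0.984, 0.002], [0.984, 0.176, -0.001], [-0.001, 0.001, -1.0]]
contact_force: [0.3, 0.5, -0.3]
width: 55.7
finger_force: 0.0
clock: 24.35
tcp_pos: [520.7, -5.9, 216.3]
eef_rot: [[-0.178, 0.984, 0.001], [0.984, 0.178, -0.0], [-0.0, 0.001, -1.0]]
contact_force: [0.8, 0.1, -0.1]
width: 55.5
finger_force: 0.0
clock: 24.85
tcp_pos: [508.7, 214.3, 216.3]
eef_rot: [[-0.179, 0.984, 0.001], [0.984, 0.179, 0.0], [0.0, 0.001, -1.0]]
contact_force: [1.5, 0.0, -0.6]
width: 55.7
finger_force: 0.0
clock: 25.35
tcp_pos: [505.2, 295.7, 194.8]
eef_rot: [[-0.178, 0.984, 0.0], [0.984, 0.178, -0.0], [-0.0, 0.0, -1.0]]
contact_force: [-0.3, -1.0, -0.4]
width: 55.8
finger_force: 0.0
[504.77323402 295.00224133 192.69723446] [ 3.03111125e+01  9.29271241e+00  1.05427344e+01  9.13928677e+01
 -1.64471910e-02  1.10083205e+02]
```

View pics/a5.png

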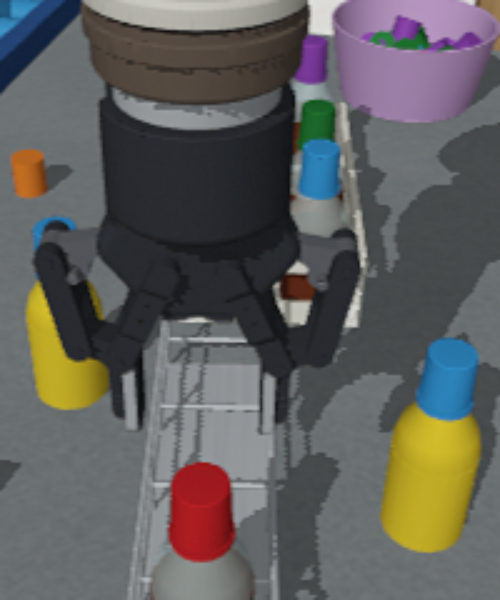

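Purple, green and blue stand in the front row, and the gripper is centred over red (202,510). I grip and carry it.

```bash
python3 -m inch '[0,0.001,-0.025,0,0,0,0.65, 0,0,-0.025,0,0,0,0.65, 0,0,-0.019,0,0,0,0.65, 0,0,0,0,0,0,0.65, 0,0,0,0,0,0,0.65]'
python3 -m inch '[0,0,0,0,0,0,0.2, 0,0,0,0,0,0,0.2, 0,0,0,0,0,0,0.2, 0,0,0,0,0,0,0.2, 0,0,0,0,0,0,0.2]'
python3 -m inch '[0,0,0.01,0,0,0,0.2, 0,0,0.02,0,0,0,0.2, 0,0,0.03,0,0,0,0.2, 0,0,0.04,0,0,0,0.2, 0,0,0.04,0,0,0,0.2]'
python3 -m inch '[0,0,0.03,0,0,0,0.2, 0,0,0.01,0,0,0,0.2, 0,-0.013,0,0,0,0,0.2, 0.001,-0.03,0,0,0,0,0.2, 0.0015,-0.04,0,0,0,0,0.2]'
```

```text
clock: 25.9
tcp_pos: [505.1, 296.4, 126.6]
eef_rot: [[-0.177, 0.984, -0.0], [0.984, 0.177, -0.0], [-0.0, -0.0, -1.0]]
contact_force: [0.7, -1.0, 0.0]
width: 55.5
finger_force: 0.0
clock: 26.4
tcp_pos: [505.6, 297.6, 128.0]
eef_rot: [[-0.178, 0.984, 0.002], [0.984, 0.178, 0.001], [0.001, 0.002, -1.0]]
contact_force: [-0.5, -0.9, 6.6]
width: 31.4
finger_force: 59.9
clock: 26.9
tcp_pos: [504.6, 297.3, 267.9]
eef_rot: [[-0.179, 0.984, -0.001], [0.984, 0.179, -0.0], [-0.0, -0.001, -1.0]]
contact_force: [1.2, 0.9, -1.7]
width: 31.6
finger_force: 60.3
clock: 27.4
tcp_pos: [507.1, 213.9, 305.1]
eef_rot: [[-0.181, 0.984, -0.002], [0.984, 0.181, -0.001], [-0.0, -0.002, -1.0]]
contact_force: [1.3, -0.6, -2.6]
width: 31.0
finger_force: 60.4
```

```bash
python3 -m inch '[0.001,-0.044,0,0,0,0,0.2, 0.001,-0.044,0,0,0,0,0.2, 0.001,-0.044,0,0,0,0,0.2, 0.001,-0.044,0,0,0,0,0.2, 0.001,-0.044,0,0,0,0,0.2]'
python3 -m inch '[0.0015,-0.044,0,0,0,0,0.2, 0.0015,-0.044,0,0,0,0,0.2, 0.002,-0.044,0,0,0,0,0.2, 0.002,-0.042,0,0,0,0,0.2, 0.002,-0.032,0,0,0,0,0.2]'
python3 -m inch '[0,-0.018,0,0,0,0,0.2, 0,-0.007,0,0,0,0,0.2, 0,0,0,0,0,0,0.2, 0,0,0,0,0,0,0.2, 0,0,0,0,0,0,0.2]'
```

```text
clock: 27.9
tcp_pos: [511.5, -7.8, 305.6]
eef_rot: [[-0.178, 0.984, -0.001], [0.984, 0.178, -0.0], [0.0, -0.001, -1.0]]
contact_force: [1.9, 0.0, -2.5]
width: 31.3
finger_force: 60.4
clock: 28.4
tcp_pos: [520.4, -214.3, 305.5]
eef_rot: [[-0.177, 0.984, -0.001], [0.984, 0.177, 0.0], [0.0, -0.001, -1.0]]
contact_force: [-0.1, 0.5, -2.2]
width: 31.4
finger_force: 60.4
clock: 28.9
tcp_pos: [521.6, -235.3, 306.6]
eef_rot: [[-0.18, 0.984, 0.0], [0.984, 0.18, 0.0], [0.0, 0.0, -1.0]]
contact_force: [0.0, 0.2, -3.2]
width: 31.2
finger_force: 60.4
```

```bash
python3 -m inch '[0,-0.002,-0.015,0,0,0,0.2, 0,0,-0.03,0,0,0,0.2, 0,0,-0.035,0,0,0,0.2, 0,0,-0.035,0,0,0,0.2, 0,0,-0.02,0,0,0,0.2]'
python3 -m inch '[0,0,-0.02,0,0,0,0.2, 0,0,-0.012,0,0,0,0.2, 0,0,-0.004,0,0,0,0.2, 0,0,0,0,0,0,0.2, 0,0,0,0,0,0,0.2]'
python3 -m inch '[0,0,-0.002,0,0,0,0.2, 0,0,-0.002,0,0,0,0.2, 0,0,0,0,0,0,0.2, 0,0,0,0,0,0,0.2, 0,0,0,0,0,0,0.2]'
```

```text
clock: 29.4
tcp_pos: [520.8, -237.0, 168.5]
eef_rot: [[-0.18, 0.984, -0.002], [0.984, 0.18, 0.001], [0.002, -0.002, -1.0]]
contact_force: [0.3, -0.2, -2.8]
width: 31.1
finger_force: 60.4
clock: 29.9
tcp_pos: [522.0, -238.5, 136.4]
eef_rot: [[-0.179, 0.984, 0.001], [0.984, 0.179, -0.001], [-0.001, 0.001, -1.0]]
contact_force: [-0.7, -0.4, -2.5]
width: 31.7
finger_force: 60.4
clock: 30.4
tcp_pos: [521.5, -238.6, 131.4]
eef_rot: [[-0.179, 0.984, 0.0], [0.984, 0.179, -0.0], [-0.0, 0.0, -1.0]]
contact_force: [0.1, -0.2, -2.7]
width: 31.5
finger_force: 60.4
```

```bash
python3 -m inch '[0,0,-0.001,0,0,0,0.2, 0,0,-0.001,0,0,0,0.2, 0,0,0,0,0,0,0.2, 0,0,0,0,0,0,0.2, 0,0,0,0,0,0,0.2]'
python3 -m inch '[0,0,-0.001,0,0,0,0.2, 0,0,-0.001,0,0,0,0.2, 0,0,0,0,0,0,0.2, 0,0,0,0,0,0,0.2, 0,0,0,0,0,0,0.2]'
```

```text
clock: 30.9
tcp_pos: [521.5, -238.5, 129.3]
eef_rot: [[-0.179, 0.984, -0.0], [0.984, 0.179, -0.0], [-0.0, -0.0, -1.0]]
contact_force: [0.1, -0.3, -2.3]
width: 31.4
finger_force: 60.4
clock: 31.4
tcp_pos: [521.6, -238.7, 128.1]
eef_rot: [[-0.179, 0.984, 0.001], [0.984, 0.179, -0.001], [-0.001, 0.001, -1.0]]
contact_force: [-1.6, 1.2, 6.2]
width: 31.5
finger_force: 61.2
```

Red has touched down. I release it, retreat clear of both views and check.

```bash
python3 -m inch '[0,0,0,0,0,0,0.65, 0,0,0,0,0,0,0.65, 0,0,0,0,0,0,0.65, 0,0,0,0,0,0,0.65, 0,0,0.01,0,0,0,0.65]'
python3 -m inch '[0,0,0.03,0,0,0,0.65, 0,0,0.03,0,0,0,0.65, 0,0,0.03,0,0,0,0.65, 0,0,0.03,0,0,0,0.65, -0.03,-0.03,0.02,0,0,0,0.65]'
python3 -m inch '[-0.03,-0.03,0,0,0,0,0.65, -0.03,-0.03,0,0,0,0,0.65, -0.03,-0.03,0,0,0,0,0.65, -0.03,-0.03,0,0,0,0,0.65, -0.03,-0.03,0,0,0,0,0.65]' 
python3 -m inch '[-0.03,-0.03,0,0,0,0,0.65, -0.03,-0.03,0,0,0,0,0.65, -0.03,-0.03,0,0,0,0,0.65, -0.03,-0.03,0,0,0,0,0.65, 0,0,0,0,0,0,0.65]'
python3 - <<'E'
from h import *
t,s=bot.read_camera('top'),bot.read_camera('side')
np.set_printoptions(precision=1,suppress=True)
R=np.array([[np.cos(.1738),-np.sin(.1738)],[np.sin(.1738),np.cos(.1738)]])
for c in HUE:
  for b in blobs(t,c):
    if 320<b[0]<520 and 110<b[1]<250:
      p=plane('top',b[:2],136); print(c,b[2],R.T@(p[:2]-[552.9,-192.9]))
cv2.imwrite('pics/end.png',np.hstack([cv2.resize(t[100:250,310:530],None,fx=1.8,fy=1.8),cv2.resize(s[70:220,230:450],None,fx=1.8,fy=1.8)]))
E
```

```text
clock: 31.9
tcp_pos: [520.9, -238.2, 136.3]
eef_rot: [[-0.179, 0.984, -0.002], [0.984, 0.179, 0.001], [0.001, -0.002, -1.0]]
contact_force: [0.1, 0.2, -1.1]
width: 55.4
finger_force: 0.0
clock: 32.4
tcp_pos: [493.4, -266.9, 279.6]
eef_rot: [[-0.183, 0.983, 0.002], [0.983, 0.183, -0.0], [-0.001, 0.002, -1.0]]
contact_force: [-0.1, 0.3, -0.7]
width: 55.3
finger_force: 0.0
clock: 32.9
tcp_pos: [340.1, -419.5, 278.3]
eef_rot: [[-0.179, 0.984, 0.001], [0.984, 0.179, -0.001], [-0.001, 0.001, -1.0]]
contact_force: [0.9, -0.5, 0.4]
width: 55.3
finger_force: 0.0
clock: 33.4
tcp_pos: [218.1, -541.2, 277.1]
eef_rot: [[-0.174, 0.985, -0.001], [0.985, 0.174, -0.0], [-0.0, -0.001, -1.0]]
contact_force: [0.1, 1.0, -0.3]
width: 55.5
finger_force: 0.0
red 458 [ 37.5 -40.4]
red 469 [-40.1 -40.4]
blue 371 [ 37.6 118.3]
blue 352 [-39.4 117.3]
green 377 [36.2 38.7]
green 381 [-39.9  38.4]
purple 472 [  39.7 -119.5]
purple 481 [ -39.2 -117.7]
```

View pics/end.png

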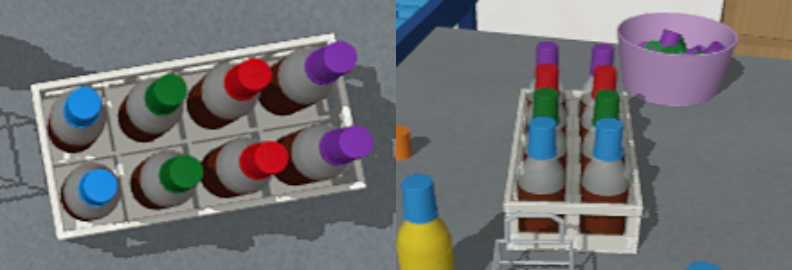

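All four bottles stand upright in the matching columns, each measured within about 2 mm of its cell centre. I hand it in.

```bash
python3 -c "
from plant import bot; print(bot.job_done())"
```

```text
the job is handed in; nothing more can be done
None
```

The job is handed in: all four bottles stand upright in the front row in matching colour order, each measured within about 2 mm of its cell centre, the back row is undisturbed, and it took about 34 s (the hand-in returned no verdict).

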